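# Seat the housing in the assembly nest

### The job

Put the plain printed housing (the shorter one with the long open recess in its top and no spout) into the pocket of the assembly nest, the right way up, lying flat on the pocket's floor between the walls; either way round will do. Lower it in while holding it instead of dropping it, let go, and leave the other housing, the longer one with a spout and a raised ridge, where it lies.

Things in the scene. Friction and masses are not known exactly. Their poses are not given: they have to be found in the camera images.
- housing_2: The part to seat: dark grey printed housing, boat-shaped, flat underside, open recess in its top, no spout; 60 (x) x 112 (y) x 30 (z) mm, 60 to 130 g, lying flat on the bench in front of fixed clear trays 56 mm high. Origin at the centre of its underside, z up, its own y along its length. Grip it at mid-length across its width (along its x, about 60 mm).
- nest: Assembly nest, fixed: aluminium plate 114 (x) x 166 (y) x 8 mm with grey walls 20 mm thick round a pocket 74 (x) x 126 (y) mm. Its floor is the plate's top, 8 mm over the bench; walls 15 mm higher, their upper 8 mm sloping outward 6 mm as lead-in. Each long side is open over its middle 67 mm, for fingers. Origin: centre of the plate's underside, on the bench; z up, y along the pocket.
- housing_1: The look-alike to leave alone: dark grey printed housing with a raised ridge on its top and a round spout at one end; 60 (x) x 129 (y) x 44 (z) mm, lying flat on the bench, too long for the pocket. Origin at the centre of its underside, y along its length.

How it is judged:
By the outcome, as a careful person would: the job done as asked, in the order asked, and still so for the second after the job is handed in, with the robot touching nothing.
It also fails if it takes over 35 s, if anything falls off the work surface, if the arm or the gripper's body presses on something with over 40 N, if the wrist force passes 120 N, or if a joint passes its speed limit or range.

### The arm

A 6-joint arm with a two-finger parallel gripper is mounted at the origin on a cart in front of the work surface, level with it; the furniture and walls round the work are solid. World frame = base frame: x ahead of the robot, y to its left, z up, the work surface at z = 0. Lengths are in m, angles in degrees, forces in N, time in s.
With the tool pointing down it reaches from about 0.4 to 0.925 m from the base axis. Payload 12.5 kg.
Tool frame: the origin (TCP) lies at the very end of the fingers, on their centre line; the grasp point (between the pads) lies 19 mm behind it (robot.tcp_to_grasp is the z of the grasp point in the tool frame, in m); z points along the fingers, y is the line along which they close (so a half turn about z gives the same grasp; the last joint's range is limited). The gripper opens to 95 mm and grips with 3 to 60 N. Pads are 20 mm wide; open, the fingers measure 119 mm over their backs; the gripper's body (75 mm by 180 mm) begins 59 mm behind the grasp point.
Start: joints at [-78.759, 28.126, 89.318, -0, 62.55, -6.05], TCP at [0.186, -0.597, 0.19] pointing down, gripper open.
Joint ranges: [-177.58, 177.58], [-47.91, 125.51], [2.72, 160], [-65.01, 245.01], [3.68, 167.84], [-153.87, 153.87]. Speed limits (degrees/s): [127.2, 127.2, 159.86, 180, 180, 180].

### API

Orientations are given as [roll, pitch, yaw] about the fixed x, y, z axes, in that order (R = Rz(yaw) Ry(pitch) Rx(roll)).
In Python, from cell import sensors, eyes, hand_in, robot gives the robot as it stands.
- The arm moves only by the tool servo_tool, never from a script. Its argument "rows" is text: rows parted by semicolons, each of 5 numbers parted by spaces: the opening, from 0 (shut) to 1 (fully open), then the shift along the tool's x, y, z in m, then the turn about the tool's z in degrees. In form: hand x y z spin; .... A call has 1 to 12 rows; each row shifts and turns the commanded pose from where the row before left it, along the tool's axes as they then stand; what a row does not reach is not made up. A row lasts 1/8 s, in which the tool goes at most 62.5 mm and 10.7 degrees, less where a joint would pass 70% of its speed; a pose out of reach is approached as far as the arm can. A call with a gripper value outside its range is refused whole. The fingers move at their own pace and stop on an object; "squeeze" is the grip in N (left out, the last holds). Time passes only in rows, so rows that do not move let the fingers close. It gives the time, the measured TCP pose, the force, the opening and the grip force at its end, in the units of the state.
- sensors.get_obs(): the state, without advancing time (a new reading comes with each control period).
- eyes.capture(name): name is "side" or "top" or "wrist"; returns the picture (400x640x3 uint8, red, green, blue); there is no depth.
- eyes.camera_model(name): a dict with "fov_y" (degrees; the focal length in pixels is half the picture's height over the tangent of half this angle, whatever the lens; pixels are square), "cx", "cy" (the principal point, pixels), "R" (3x3) and "t" (3): a world point X has camera coordinates R X + t. Camera axes: x right, y down, z forward; pixel columns grow to the right and rows downward; lengths in m; the calibration is good to about 2 mm. The wrist camera is an equidistant fisheye: a pixel r from the principal point sees the ray r / f radians off the axis. A picture is of the moment at which its call begins: read the wrist's pose just before it. camera_model takes no time and is no camera call; for the wrist camera it gives the pose at the moment of the call.
- hand_in(): hands the job in; it is judged then, once.
The state is a dict: "time_s": time; "q": joint angles; "qd": joint speeds; "joint_efforts": joint torques, N m; "tcp_pos": TCP position; "tool_rot": TCP orientation; "contact_force": force on the tool from outside, world axes, zero at the start; "torque": the same for the moment, N m; "opening": opening from 0.0 (shut) to 1.0 (fully open); "grasp_force": force on a finger pad.
Only numpy, scipy, OpenCV 4.12 (cv2) and the standard library are available. Lean on these libraries where they do the work, as an engineer would, in place of code of your own. Each camera call takes 0.05 s, during which the arm holds its last target. There are 200 camera calls.

## Working session

There is one attempt and no reset: what is moved stays moved. The work goes in short steps, Python scripts to look and compute and a tool call to move; the robot and the scene stay as the last step left them, time stands still between calls to the robot, and variables do not carry over. Pictures are saved under pics/ and viewed, at most 10 in all, crops included, and the job is handed in when it is done.

Besides the shell and the picture viewer there is one more tool, called as name(argument=value, ...), one argument or row to a line, values as JSON. servo_tool: Moves the arm, as the interface text tells. Its arguments: {"type":"object","properties":{"rows":{"type":"string"},"squeeze":{"type":"number"}},"required":["rows"]}

```bash
mkdir -p pics
python3 - <<'E'
from cell import sensors, eyes, robot
import cv2
for n in("top","side"):
    cv2.imwrite(f"pics/{n}0.png",eyes.capture(n)[:,:,::-1]); m=eyes.camera_model(n); print(n,m)
o=sensors.get_obs();print(o["time_s"],o["tcp_pos"],o["tool_rot"],robot.tcp_to_grasp)
E
```

```text
top {'fov_y': 56.972304304800346, 'cx': 321.0838445348797, 'cy': 200.33409135075684, 'R': array([[-0.00335011, -0.99940502, -0.03432767],
       [-0.99543173,  0.00660835, -0.095247  ],
       [ 0.09541718,  0.03385177, -0.99486161]]), 't': array([-0.06077487,  0.50083571,  1.07667503])}
side {'fov_y': 42.31585419895928, 'cx': 313.4817907157818, 'cy': 192.52517576474207, 'R': array([[ 0.99574843,  0.08944852,  0.02200066],
       [ 0.05325814, -0.36418034, -0.92980442],
       [-0.07515742,  0.927023  , -0.36739586]]), 't': array([-0.4927338 , -0.02899183,  1.64348254])}
0.1 [ 0.18573717 -0.59651011  0.18993148] [-1.79943262e+02 -4.21179661e-03  1.72925505e+01] -0.0188
```

View pics/top0.png

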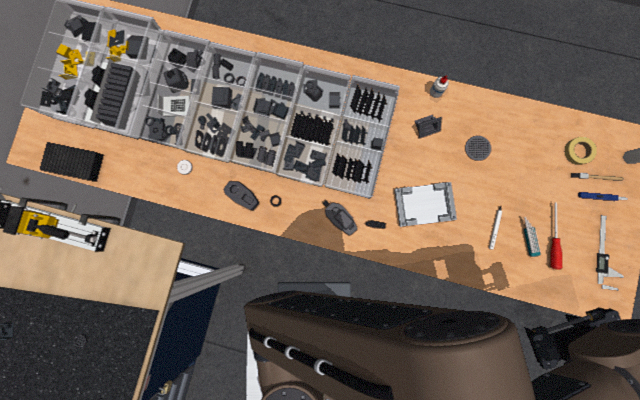

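View pics/side0.png

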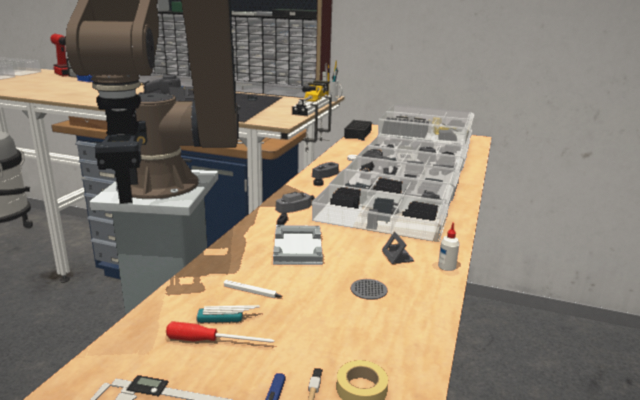

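The top view shows the plain housing near (241,195), the spouted one near (340,217) and the nest near (425,204). In the side view they are at (325,170), (293,202) and (298,245).

```bash
cat > h.py <<'E'
import numpy as np, cv2
from cell import sensors, eyes, robot
def ray(px,m,fish=False):
    f=200/np.tan(np.radians(m["fov_y"]/2)); px=np.atleast_2d(px).astype(float)
    d=(px-[m["cx"],m["cy"]])/f
    if fish:
        r=np.linalg.norm(d,axis=1,keepdims=True)+1e-12
        c=np.hstack([d/r*np.sin(r),np.cos(r)])
    else: c=np.hstack([d,np.ones((len(d),1))])
    return -m["R"].T@m["t"], c@m["R"]
def onplane(px,m,z,fish=False):
    o,d=ray(px,m,fish); return (o+d*((z-o[2])/d[:,2:]))[:,:2]
def rect(pts):
    # centre, long-axis angle, sizes in mm
    (c,s,a)=cv2.minAreaRect((pts*1000).astype(np.float32)); 
    if s[0]<s[1]: a+=90; s=s[::-1]
    return np.round(c,1),np.round(s,1),round((a+90)%180-90,1)
def blob(mask,seed):
    n,l=cv2.connectedComponents(mask.astype(np.uint8)); ys,xs=np.where(mask)
    i=np.argmin((xs-seed[0])**2+(ys-seed[1])**2); k=(l==l[ys[i],xs[i]]).astype(np.uint8)
    return max(cv2.findContours(k,cv2.RETR_EXTERNAL,cv2.CHAIN_APPROX_NONE)[0],key=cv2.contourArea)[:,0]
E
python3 - <<'E'
from h import *
im=cv2.imread("pics/top0.png"); m=eyes.camera_model("top")
hsv=cv2.cvtColor(im,cv2.COLOR_BGR2HSV)
sat=hsv[:,:,1].astype(int)
dark=(hsv[:,:,2]<125)&(sat<90)
c2=blob(dark,(241,195)); print("h2",rect(onplane(c2,m,.015)))
c1=blob(dark,(340,217)); print("h1",rect(onplane(c1,m,.015)))
cn=blob((sat<60)&(hsv[:,:,2]>60),(425,204)); print("nest",rect(onplane(cn,m,.02)),rect(onplane(cn,m,.01)))
for c in(c1,c2,cn): cv2.polylines(im,[c.astype(np.int32)],True,(0,255,0),1)
cv2.imwrite("pics/crop.png",cv2.resize(im[160:250,210:470],None,fx=3,fy=3,interpolation=cv2.INTER_CUBIC))
E
```

```text
h2 (array([518.9, 178.9]), array([115. ,  56.1]), 53.2)
h1 (array([ 453.3, -115.6]), array([126.8,  56.6]), 40.9)
nest (array([ 488.7, -370.8]), array([169.7, 114.6]), -83.5) (array([ 489.5, -373.3]), array([171.3, 115.6]), -83.5)
```

View pics/crop.png

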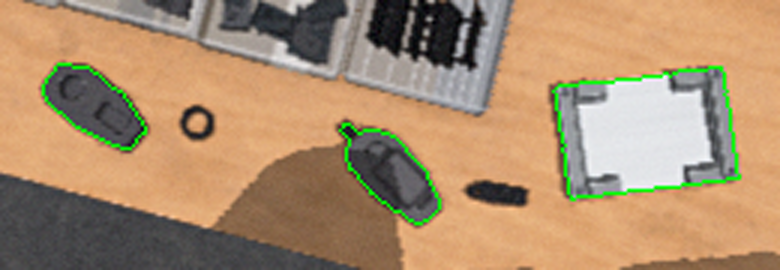

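servo_tool(
  rows="1 0.0355 -0.0253 0 0;1 0.0355 -0.0253 0 0;1 0.0355 -0.0253 0 0;1 0.0355 -0.0253 0 0;1 0.0355 -0.0253 0 0;1 0.0355 -0.0253 0 0;1 0.0355 -0.0253 0 0;1 0.0355 -0.0253 0 0;1 0.0355 -0.0253 0 0;1 0.0355 -0.0253 0 0",
)

```text
time_s: 1.35
tcp_pos: [0.4502, -0.2484, 0.1903]
tool_rot: [-180.0, 0.0, 17.3]
contact_force: [0.6, -0.2, 0.1]
opening: 1.001
grasp_force: 0.0
```

servo_tool(
  rows="1 0.0193 -0.0389 0 0;1 0.0193 -0.0389 0 0;1 0.0193 -0.0389 0 0;1 0.0193 -0.0389 0 0;1 0.0193 -0.0389 0 0;1 0.0193 -0.0389 0 0;1 0.0193 -0.0389 0 0;1 0.0193 -0.0389 0 0;1 0 0 0 -9;1 0 0 0 -9;1 0 0 0 -9;1 0 0 0 -9",
)

```text
time_s: 2.85
tcp_pos: [0.5043, 0.0934, 0.1902]
tool_rot: [-180.0, 0.0, 53.6]
contact_force: [0.2, -0.5, -0.1]
opening: 1.001
grasp_force: 0.0
```

Run:
```python
from h import *
o=sensors.get_obs(); m=eyes.camera_model("wrist"); im=eyes.capture("wrist")
np.save("w1.npy",dict(m=m,im=im),allow_pickle=True)
cv2.imwrite("pics/w1.png",im[:,:,::-1]); print(o["time_s"],o["tcp_pos"],o["tool_rot"],o["q"],-m["R"].T@m["t"],m["R"][2])
```

```text
2.85 [0.50428168 0.09340493 0.19015397] [-1.79975722e+02  2.55584584e-02  5.35950877e+01] [ 3.11344471e+00  1.90725869e+01  1.04838462e+02 -5.14006186e-03
  5.61239430e+01  3.95212288e+01] [0.54587116 0.1485945  0.38465393] [-0.14453352 -0.19606197 -0.96988132]
```

View pics/w1.png

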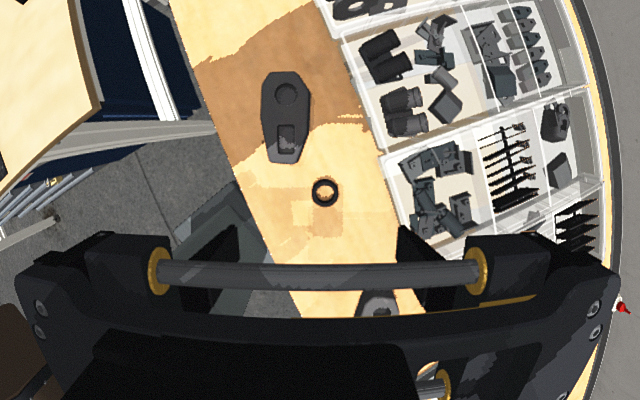

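The wrist view shows the plain housing at about (287,117), with the recess, free of the tray edge near x≈355, and the O-ring at (325,192).

Run:
```python
from h import *
d=np.load("w1.npy",allow_pickle=True).item(); m=d["m"]; hsv=cv2.cvtColor(d["im"],cv2.COLOR_RGB2HSV)
dark=(hsv[:,:,2]<110)&(hsv[:,:,1]<90)
c=blob(dark,(287,117))
print(c.min(0),c.max(0))
for z in(0,.015,.03): print(z,rect(onplane(c,m,z,True)))
print("tray edge",onplane([[340,60],[355,100],[383,160]],m,.0,True),onplane([[340,60],[355,100],[383,160]],m,.056,True))
```

```text
[261  72] [310 163]
0 (array([520. , 180.6]), array([114.2,  60.7]), 51.8)
0.015 (array([521. , 179.3]), array([109.8,  58.3]), 51.8)
0.03 (array([522. , 178.1]), array([105.3,  56. ]), 51.8)
tray edge [[0.61756934 0.19842243]
 [0.60246992 0.14678056]
 [0.58779268 0.06493592]] [[0.60713113 0.19116821]
 [0.59422997 0.14704465]
 [0.58168952 0.07711539]]
```

servo_tool(
  rows="1 0.0395 -0.019 0 0;1 0.0394 -0.0191 0 0;1 0 0 0.04 1.6;1 0 0 0.04 0;1 0 0 0.04 0;1 0 0 0.025 0;1 0 0 0 0;1 0 0 0 0",
)

```text
time_s: 3.9
tcp_pos: [0.5215, 0.1795, 0.0462]
tool_rot: [180.0, -0.0, 51.6]
contact_force: [0.7, 0.4, -0.0]
opening: 1.003
grasp_force: 0.0
```

Run:
```python
from h import *
im=eyes.capture("wrist"); cv2.imwrite("pics/w2.png",im[:,:,::-1])
o=sensors.get_obs();print(o["time_s"],o["tcp_pos"],o["tool_rot"],o["contact_force"])
```

```text
3.95 [0.52169805 0.17949827 0.04651408] [ 1.79936486e+02 -6.98235896e-02  5.16464783e+01] [-0.14487486 -0.31433868  0.57980189]
```

View pics/w2.png

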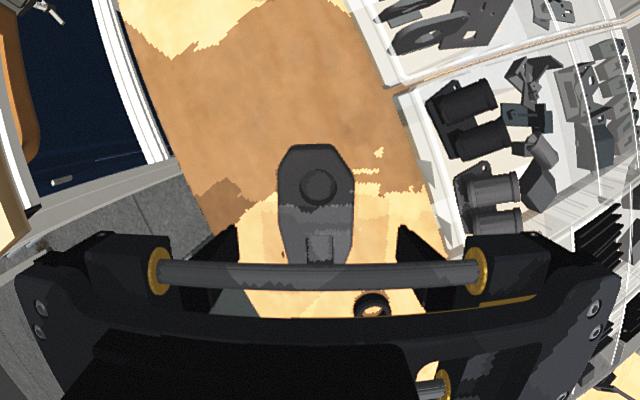

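The housing is centred between the fingers (316 px against fingers at 235 and 398), and the O-ring is clear of them.

servo_tool(
  rows="1 0 0 0.022 0;1 0 0 0.02 0;1 0 0 0 0;0.5 0 0 0 0;0.5 0 0 0 0;0.4 0 0 0 0;0.4 0 0 0 0;0.4 0 0 0 0;0.4 0 0 0 0;0.4 0 0 0 0",
  squeeze=25,
)

```text
time_s: 5.2
tcp_pos: [0.5211, 0.1794, 0.0035]
tool_rot: [180.0, -0.0, 51.7]
contact_force: [-1.2, 0.9, 3.8]
opening: 0.551
grasp_force: 26.9
```

servo_tool(
  rows="0.4 0 0 -0.02 0;0.4 0 0 -0.04 0;0.4 0 0 -0.04 0;0.4 0 0 -0.04 0;0.4 0 0 0 0;0.4 0 0 0 0",
)

```text
time_s: 5.95
tcp_pos: [0.5206, 0.1792, 0.1427]
tool_rot: [-180.0, 0.0, 51.7]
contact_force: [-0.3, 0.2, -1.0]
opening: 0.547
grasp_force: 25.9
```

Run:
```python
from h import *
m=eyes.camera_model("wrist");im=eyes.capture("wrist"); cv2.imwrite("pics/w3.png",im[:,:,::-1])
s=eyes.capture("side"); cv2.imwrite("pics/s3.png",cv2.resize(s[60:260,230:430,::-1],None,fx=3,fy=3))
o=sensors.get_obs();print(o["time_s"],o["tcp_pos"],o["tool_rot"],o["contact_force"],o["torque"],o["opening"],o["grasp_force"])
```

```text
6.05 [0.52048439 0.17921915 0.14211308] [-1.79922532e+02  1.04177393e-01  5.16914638e+01] [-0.42196738 -0.02549488 -2.00393302] [-0.04252645 -0.05016873 -0.04728844] 0.5541194142434156 25.885348965346253
```

View pics/w3.png

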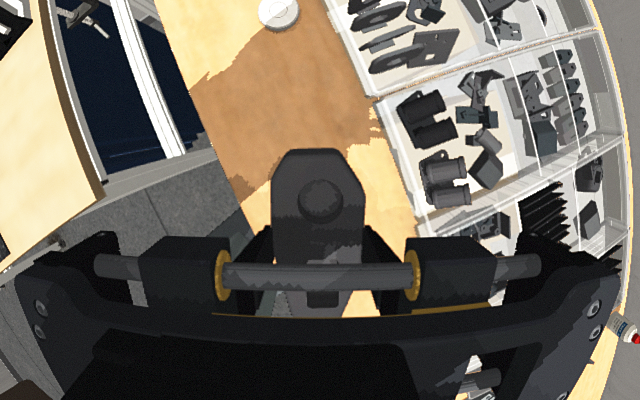

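View pics/s3.png

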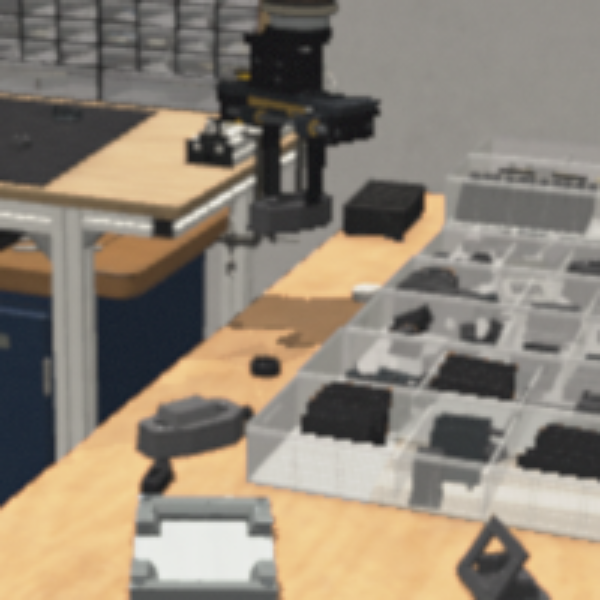

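The housing is held level and has lifted clear: it is at (317,200) in the wrist view, and the side view shows it between the fingers. Next I'll measure its pose in the hand.

Run:
```python
from h import *
im=cv2.imread("pics/w3.png"); m=eyes.camera_model("wrist"); hsv=cv2.cvtColor(im,cv2.COLOR_BGR2HSV)
dark=(hsv[:,:,2]<125)&(hsv[:,:,1]<75); dark[226:]=0; dark[:,:262]=0; dark[:,372:]=0
c=blob(dark,(318,190)); o=sensors.get_obs(); yaw=np.radians(o["tool_rot"][2]); g=o["tcp_pos"][:2]
for z in(.139,.169):
    p=(onplane(c,m,z,True)-g)*1000
    t=np.c_[p@[np.cos(yaw),np.sin(yaw)],p@[np.sin(yaw),-np.cos(yaw)]]  # tool x,y in mm
    print(z,"x range",t[:,0].min(),t[:,0].max())
    for x in range(int(t[:,0].max()),int(t[:,0].min()),-5):
        s=t[abs(t[:,0]-x)<1.5,1]
        if len(s): print(x,s.min().round(1),s.max().round(1),((s.min()+s.max())/2).round(1))
```

```text
0.139 x range 3.0634461376434947 54.628356231428086
54 -17.3 14.0 -1.6
49 -21.8 17.9 -1.9
44 -24.5 20.6 -2.0
39 -27.3 24.6 -1.3
34 -29.4 28.0 -0.7
29 -29.5 30.2 0.3
24 -29.7 31.7 1.0
19 -29.9 31.8 1.0
14 -30.1 31.4 0.6
9 -30.2 31.6 0.7
4 -30.5 31.8 0.6
0.169 x range 13.136583232125012 56.86899606463684
56 -15.1 12.6 -1.2
51 -19.0 15.9 -1.5
46 -21.8 19.3 -1.3
41 -24.8 22.7 -1.0
36 -24.9 25.1 0.1
31 -25.1 27.0 1.0
26 -25.2 27.1 1.0
21 -25.5 26.8 0.7
16 -25.1 27.0 1.0
```

The part sits centred and straight in the hand. I'll carry it over the nest.

servo_tool(
  rows="0.4 -0.02 0.014 0 0;0.4 -0.0375 0.0263 0 0;0.4 -0.0375 0.0263 0 0;0.4 -0.0375 0.0263 0 0;0.4 -0.0375 0.0263 0 0;0.4 -0.0375 0.0263 0 0;0.4 -0.0375 0.0263 0 0;0.4 -0.0375 0.0263 0 0;0.4 -0.0375 0.0263 0 0;0.4 -0.0375 0.0263 0 0;0.4 -0.0375 0.0263 0 0;0.4 -0.0375 0.0263 0 0",
)

```text
time_s: 7.55
tcp_pos: [0.4904, -0.3493, 0.1421]
tool_rot: [-179.9, -0.0, 51.7]
contact_force: [0.4, 0.3, -0.7]
opening: 0.553
grasp_force: 25.9
```

servo_tool(
  rows="0.4 -0.02 0.014 0 0;0.4 0 0 0 -9;0.4 0 0 0 -9;0.4 0 0 0 -9;0.4 0 0 0 -9;0.4 0 0 0 -8.8;0.4 0 0 0 0;0.4 0 0 0 0",
)

```text
time_s: 8.55
tcp_pos: [0.4896, -0.372, 0.143]
tool_rot: [-180.0, -0.0, 96.3]
contact_force: [-1.1, -0.5, -1.3]
opening: 0.549
grasp_force: 25.9
```

Run:
```python
from h import *
o=sensors.get_obs(); m=eyes.camera_model("wrist"); im=eyes.capture("wrist"); cv2.imwrite("pics/w4.png",im[:,:,::-1])
np.save("w4.npy",dict(m=m,im=im),allow_pickle=True)
print(o["time_s"],o["tcp_pos"],o["tool_rot"],o["contact_force"],o["opening"],o["grasp_force"])
```

```text
8.55 [ 0.48955691 -0.37204069  0.14303971] [-1.79974055e+02 -2.97100067e-02  9.63162365e+01] [-1.10317162 -0.45274658 -1.27407491] 0.5486285392881567 25.883462693940942
```

View pics/w4.png

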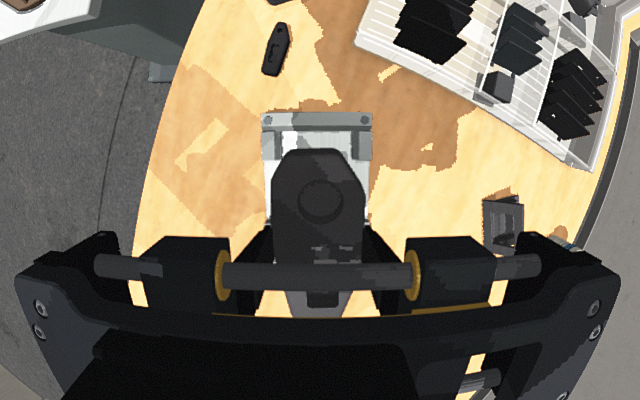

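Run:
```python
from h import *
d=np.load("w4.npy",allow_pickle=True).item(); m=d["m"]
a=np.radians(96.3);g=np.array([.48956,-.37204])
P=[[261,114],[372,113],[261.5,159],[372,160],[280,131],[357,131]]
for z in(0,.008,.023):
    p=(onplane(P,m,z,True)-g)*1000
    print(z,np.c_[p@[np.cos(a),np.sin(a)],p@[np.sin(a),-np.cos(a)]].round(1).tolist())
```

```text
0 [[81.8, -59.8], [82.9, 60.9], [32.1, -60.2], [31.0, 61.9], [62.6, -39.1], [62.7, 44.6]]
0.008 [[81.5, -58.4], [82.6, 59.5], [32.9, -58.7], [31.9, 60.5], [62.7, -38.1], [62.8, 43.6]]
0.023 [[80.9, -55.7], [81.9, 56.8], [34.5, -56.0], [33.5, 57.8], [63.0, -36.3], [63.1, 41.6]]
```

servo_tool(
  rows="0.4 -0.0012 0.0007 0.025 0;0.4 0 0 0.03 0;0.4 0 0 0.025 0;0.4 0 0 0.015 0;0.4 0 0 0.012 0;0.4 0 0 0.008 0;0.4 0 0 0.006 0;0.4 0 0 0.004 0;0.4 0 0 0.003 0;0.4 0 0 0 0;0.4 0 0 0 0",
)

```text
time_s: 9.98
tcp_pos: [0.4905, -0.3736, 0.0157]
tool_rot: [180.0, 0.0, 96.5]
contact_force: [-0.9, -0.6, -0.3]
opening: 0.549
grasp_force: 25.9
```

servo_tool(
  rows="0.4 0 0 0.002 0;0.4 0 0 0.001 0;0.4 0 0 0.0007 0;0.4 0 0 0 0;0.4 0 0 0 0",
)

```text
time_s: 10.6
tcp_pos: [0.4905, -0.3737, 0.0119]
tool_rot: [180.0, 0.0, 96.5]
contact_force: [0.4, -2.0, 0.9]
opening: 0.55
grasp_force: 26.8
```

servo_tool(
  rows="0.4 0 0 0.0005 0;0.4 0 0 0 0;0.4 0 0 0 0",
)

```text
time_s: 10.98
tcp_pos: [0.4906, -0.3737, 0.0116]
tool_rot: [180.0, 0.0, 96.5]
contact_force: [-0.1, -1.7, 5.4]
opening: 0.549
grasp_force: 28.1
```

On the floor (5 N up). I'll release and retreat upward.

servo_tool(
  rows="0.6 0 0 0 0;0.7 0 0 0 0;0.85 0 0 0 0;0.85 0 0 0 0;0.85 0 0 0 0;0.85 0 0 0 0;0.85 0 0 -0.01 0;0.85 0 0 -0.03 0;0.85 0 0 -0.04 0;0.85 0 0 -0.05 0;0.85 0 0 -0.04 0;0.85 0 0 0 0",
)

```text
time_s: 12.48
tcp_pos: [0.4913, -0.3743, 0.1851]
tool_rot: [179.8, 0.3, 96.5]
contact_force: [-0.0, -0.5, -0.4]
opening: 0.851
grasp_force: 0.0
```

servo_tool(
  rows="0.85 -0.04 0 0 0;0.85 -0.05 0 0 0;0.85 -0.05 0 0 0;0.85 -0.04 0 0 0;0.85 0 0 0 0;0.85 0 0 0 0",
)

```text
time_s: 13.22
tcp_pos: [0.5105, -0.5516, 0.1803]
tool_rot: [-180.0, -0.1, 96.5]
contact_force: [-0.2, 0.5, -0.1]
opening: 0.85
grasp_force: 0.0
```

Run:
```python
from h import *
w=eyes.capture("wrist")[:,:,::-1]; s=eyes.capture("side")[:,:,::-1]
a=cv2.resize(w[20:270,180:430],(400,400)); b=cv2.resize(s[170:290,240:360],(400,400))
cv2.imwrite("pics/fin.png",np.hstack([a,b]))
```

```text
(no output)
```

View pics/fin.png

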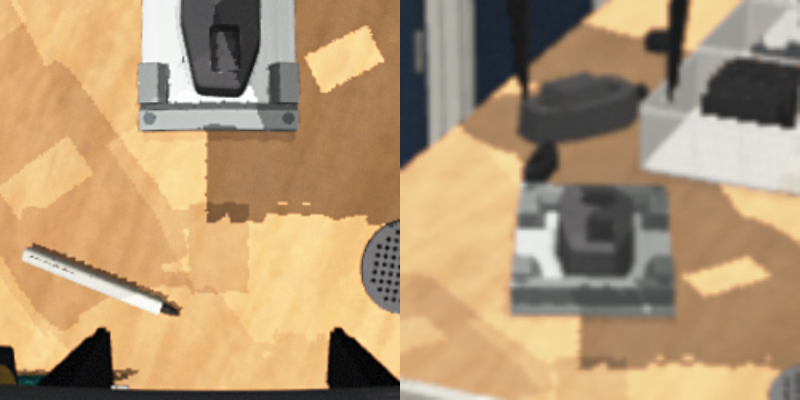

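The left panel shows the housing in the pocket with a gap to the end wall around (215,100). The right panel shows it lying flat at (595,235), with the other housing untouched at (580,105).

```bash
python3 -c "
from cell import hand_in
print(hand_in())"
```

```text
the job is handed in; nothing more can be done
None
```

The plain housing is seated flat and right way up in the nest pocket, lowered in while held and then released; the spouted housing was left where it lay, and the job was handed in at about 13 s.

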